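Swap the pistons onto their own stands

TASK

Two or all three of the pistons have been put back on the wrong round stands. First clear the square stand by nesting the steel cup upright in the white tub, right down onto its floor, leaving the tub where it is; then use the square stand as the parking place while you change the pistons over, until each stands upright in the middle of the round stand of its own size (small on small, medium on medium, large on large). Never stand a piston on the bare bench or tip one over, and leave everything released.

Things in the scene. Friction and masses are not known exactly. Their poses are not given: they have to be found in the camera images.
- piston_small: Loose aluminium engine piston standing upright, crown up: a plain cylinder 40 mm in diameter and 45 mm tall with dark ring grooves near the top, flat plain crown; the smallest of three, about 130 g. Origin at the centre of its underside, z up along its axis; turning about z does not matter. At the start each of the three pistons stands on one of the three round stands; two or all three are on the wrong one.
- piston_medium: Loose aluminium engine piston standing upright, crown up: a plain cylinder 51 mm in diameter and 52 mm tall with dark ring grooves near the top, a round dark dish mark on the crown; the middle one of three, about 220 g. Origin at the centre of its underside, z up along its axis; turning about z does not matter.
- piston_large: Loose aluminium engine piston standing upright, crown up: a plain cylinder 63 mm in diameter and 60 mm tall with dark ring grooves near the top, two dark round valve marks on the crown; the largest of three, about 360 g. Origin at the centre of its underside, z up along its axis; turning about z does not matter.
- stand_small: Turned light-wood disc fixed to the bench, 70 mm in diameter and 15 mm high, flat on top; the smallest of three round stands (piston_small belongs here). Origin at the centre of its underside, z up.
- stand_medium: Turned light-wood disc fixed to the bench, 88 mm in diameter and 15 mm high, flat on top; the middle one of three round stands (piston_medium belongs here). Origin at the centre of its underside, z up.
- stand_large: Turned light-wood disc fixed to the bench, 106 mm in diameter and 15 mm high, flat on top; the largest of three round stands (piston_large belongs here). Origin at the centre of its underside, z up.
- stand_square: Square light-wood stand fixed to the bench, 90 x 90 mm and 15 mm high, flat on top; the cup stands on it at the start. Origin at the centre of its underside, z up.
- cup: Loose empty tapered steel cup, open at the top, about 120 g: 90 mm tall, 44 mm outside diameter at the bottom, 60 mm at the rim, wall 3 mm. Can be gripped across the outside just below the rim. Origin at the centre of its underside, z up along its axis.
- tub: Loose empty tapered white plastic tub, open at the top, standing on the bench, about 350 g: 44 mm tall, outside 64 mm in diameter at the bottom and 88 mm at the rim, inside 56 mm at the floor and 80 mm at the rim; inner floor 5 mm above its underside. The cup fits inside with room around it and stands on the floor, its rim then 51 mm above the tub's rim. Origin at the centre of its underside, z up.

How it is judged:
On the way, in this order (a step that is already met when the one before it is completed fails the run):
1. the cup stands nested on the tub's floor, released, and the square stand is clear (horizontal distance between cup and tub below 0.012 m and z of cup in the frame of tub between 0 and 0.011 m and angle between each of cup, tub's own z axis and vertical below 0.1 rad and distance of tub from where it was at the start of the episode below 0.03 m and linear speed of cup below 0.02 m/s and contact force between the fingers and cup below 0.1 N), for 0.2 s.
2. a piston is parked upright on the square stand, released (((horizontal distance between piston_small and stand_square below 0.035 m and z of piston_small in the frame of stand_square between 0.01 and 0.02 m and angle between piston_small's own z axis and vertical below 0.1 rad and linear speed of piston_small below 0.02 m/s and contact force between the fingers and piston_small below 0.1 N) or (horizontal distance between piston_medium and stand_square below 0.035 m and z of piston_medium in the frame of stand_square between 0.01 and 0.02 m and angle between piston_medium's own z axis and vertical below 0.1 rad and linear speed of piston_medium below 0.02 m/s and contact force between the fingers and piston_medium below 0.1 N) or (horizontal distance between piston_large and stand_square below 0.035 m and z of piston_large in the frame of stand_square between 0.01 and 0.02 m and angle between piston_large's own z axis and vertical below 0.1 rad and linear speed of piston_large below 0.02 m/s and contact force between the fingers and piston_large below 0.1 N))), for 0.2 s.
At the end, for the whole second after the job is handed in: Each piston stands upright (within 0.1 rad), at rest and released on top of the round stand of its own size, within 12 mm of its centre; the cup stands upright on the floor of the tub (within 6 mm of fully down), released and at rest; the tub is upright and within 30 mm of where it started (all of step 1 and horizontal distance between piston_small and stand_small below 0.012 m and z of piston_small in the frame of stand_small between 0.01 and 0.02 m and angle between each of piston_small, piston_medium, piston_large's own z axis and vertical below 0.1 rad and linear speed of each of piston_small, piston_medium, piston_large below 0.02 m/s and contact force between the fingers and piston_small below 0.1 N and horizontal distance between piston_medium and stand_medium below 0.012 m and z of piston_medium in the frame of stand_medium between 0.01 and 0.02 m and contact force between the fingers and piston_medium below 0.1 N and horizontal distance between piston_large and stand_large below 0.012 m and z of piston_large in the frame of stand_large between 0.01 and 0.02 m and contact force between the fingers and piston_large below 0.1 N); the robot touches nothing.
It fails at once if a piston stands on or drops to the bare bench (height (world z) of any of piston_small, piston_medium, piston_large below 0.006 m).
It fails at once if a piston is tipped over (angle between any of piston_small, piston_medium, piston_large's own z axis and vertical above 0.6 rad).
It also fails if it takes over 120 s, if anything falls off the work surface, if the arm or the gripper's body presses on something with over 40 N, if the wrist force passes 120 N, or if a joint passes its speed limit or range.

ROBOT

A 7-joint arm with a two-finger parallel gripper is mounted at the origin on the work surface. World frame = base frame: x ahead of the robot, y to its left, z up, the work surface at z = 0. Lengths are in m, angles in rad, forces in N, time in s.
With the tool pointing down it reaches from about 0.4 to 0.85 m from the base axis. Payload 4.5 kg.
Tool frame: the origin (TCP) lies at the very end of the fingers, on their centre line; the grasp point (between the pads) lies 19 mm behind it; y points along the fingers, x is the direction in which the jaws open and shut, and the axes are right-handed (so a half turn about y gives the same grasp; the last joint's range is limited). The gripper opens to 88 mm and grips with 3 to 60 N. Pads are 18 mm wide; open, the fingers measure 123 mm over their backs; the gripper's body (75 mm by 187 mm) begins 45 mm behind the grasp point.
Start: joints at [-1.091, 0.689, -0.195, 1.565, 0.157, 0.902, -0.215], TCP at [0.269, 0.564, 0.239] pointing down, gripper open.
Joint ranges: [-3.01, 3.01], [-0.46, 2.08], [-1.47, 1.51], [0.13, 2.56], [-1, 4.14], [0.04, 2.09], [-2.66, 2.66]. Speed limits (rad/s): [2.57, 2.57, 3.14, 3.14, 3.14, 3.14, 3.14].

INTERFACE

Orientations are given as a unit quaternion [x, y, z, w].
In Python, from plant import r gives the robot as it stands.
- The arm moves only by the shell command python3 -m inch 'ROWS' [OPENING] [FORCE]. ROWS is JSON, a list of rows, each a list of 6 numbers: the shift along the tool's x, y, z in mm, then the turn, a rotation vector about the tool's x, y, z in rad. In form: [[x, y, z, ax, ay, az], ...]. A call has 1 to 12 rows; each row shifts and turns the commanded pose from where the row before left it, along the tool's axes as they then stand; what a row does not reach is not made up. A row lasts 1/12 s, in which the tool goes at most 41.7 mm and 7.16 degrees, less where a joint would pass 70% of its speed; a pose out of reach is approached as far as the arm can. A call is refused whole if a number of a shift passes 41.7 or a number of a turn 0.125, either way. A call with a gripper value outside its range is refused whole. OPENING is the finger opening in mm, from 0 to 88.1, set as the call begins (- or left out, the last holds). The fingers move at their own pace and stop on an object; FORCE is the grip in N (left out, the last holds). Time passes only in rows, so rows that do not move let the fingers close. It gives the time, the measured TCP pose, the force and the opening at its end, in the units of the state.
- r.get_state(): the state, without advancing time (a new reading comes with each control period).
- r.snapshot(name): name is "side" or "top"; returns a dict with "img" (420x560x3 uint8, red, green, blue), "range_z" (420x560 float32, m along the optical axis (not along the pixel's ray), 0 where there is no reading), "mtx" (3x3 intrinsics, pixels), "camera_from_world" (4x4, takes a point from world to camera coordinates). Camera axes: x right, y down, z forward; pixel columns grow to the right and rows downward; lengths in m; the calibration is good to about 2 mm. A picture is of the moment at which its call begins.
- r.finish_job(): hands the job in, once; it reports no verdict.
The state is a dict: "clock": time; "q": joint angles; "qd": joint speeds; "joint_torque": joint torques, N m; "tool_pos": TCP position; "eef_rot": TCP orientation; "contact_force": force on the tool from outside, world axes, zero at the start; "moment": the same for the moment, N m; "opening": opening from 0.0 (shut) to 1.0 (fully open).
Only numpy, scipy, OpenCV 4.12 (cv2) and the standard library are available. Lean on these libraries where they do the work, as an engineer would, in place of code of your own. Each camera call takes 0.05 s, during which the arm holds its last target.

## Working session

There is one attempt and no reset: what is moved stays moved. The work goes in short steps, Python scripts to look and compute and a shell command to move; the robot and the scene stay as the last step left them, time stands still between calls to the robot, and variables do not carry over. Pictures are saved under pics/ and viewed, and the job is handed in when it is done.

```bash
ls; mkdir -p pics
python3 - <<'E'
from plant import r
import cv2,numpy as np
print(r.get_state())
for n in("top","side"):
    s=r.snapshot(n); cv2.imwrite(f"pics/{n}0.png",s["img"][:,:,::-1]); print(n,s["mtx"].tolist(),np.round(s["camera_from_world"],4).tolist())
E
```

```text
pics
{'clock': 0.0, 'q': array([-1.09118873,  0.68998438, -0.19447661,  1.56632801,  0.15727903,
        0.90247458, -0.21511363]), 'qd': array([-0.00064919, -0.00072848,  0.00046487,  0.00071475, -0.00019447,
        0.00147042, -0.00185576]), 'joint_torque': array([ 9.20508573e-04, -5.27561152e+01, -1.26616392e+00, -1.53424573e+01,
       -5.25027502e-02,  6.54294287e-03,  1.67313101e-04]), 'tool_pos': array([0.26928178, 0.56332838, 0.23791309]), 'eef_rot': array([ 0.59853593,  0.37659267, -0.37762026, -0.59777557]), 'contact_force': array([-0.39140013, -0.47855369,  1.20842123]), 'moment': array([ 0.04095076,  0.04958721, -0.03647636]), 'opening': 1.0013214573055416}
top [[497.3059006891813, 0.0, 279.40173705828585], [0.0, 497.3059006891813, 211.35085760263226], [0.0, 0.0, 1.0]] [[0.0025, -0.9999, -0.0114, -0.0012], [-0.9803, -0.0002, -0.1976, 0.5531], [0.1976, 0.0117, -0.9802, 0.9818], [0.0, 0.0, 0.0, 1.0]]
side [[530.4355148485179, 0.0, 287.285228369723], [0.0, 530.4355148485179, 214.31343153976817], [0.0, 0.0, 1.0]] [[0.9113, -0.4116, 0.0133, -0.5101], [-0.2044, -0.4801, -0.8531, 0.154], [0.3575, 0.7747, -0.5216, 1.0017], [0.0, 0.0, 0.0, 1.0]]
```

View pics/top0.png

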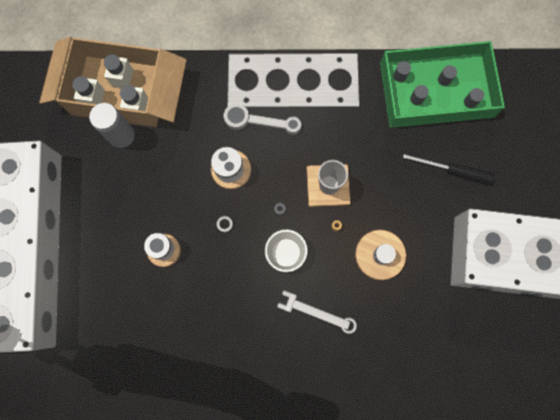

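View pics/side0.png

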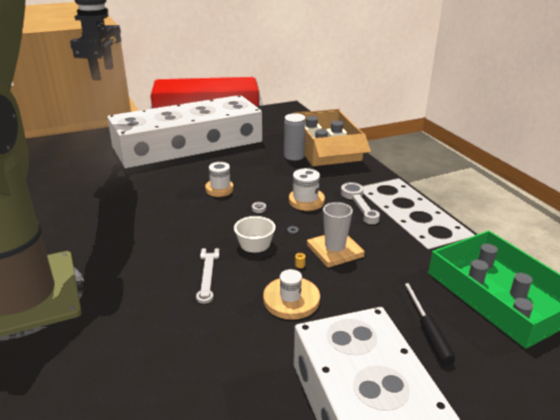

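```bash
cat > h.py <<'E'
from plant import r
import cv2,numpy as np
def cloud(n,save=None):
    s=r.snapshot(n)
    if save: cv2.imwrite(f"pics/{save}.png",s["img"][:,:,::-1])
    d=s["range_z"];K=s["mtx"];v,u=np.mgrid[:420,:560]
    p=np.stack([(u-K[0,2])/K[0,0]*d,(v-K[1,2])/K[1,1]*d,d],-1)
    T=np.linalg.inv(s["camera_from_world"]); P=p@T[:3,:3].T+T[:3,3]; P[d<=0]=np.nan
    return P,s
def sel(P,c,rad,z0,z1):
    Q=P.reshape(-1,3);Q=Q[~np.isnan(Q[:,0])]
    return Q[(np.hypot(Q[:,0]-c[0],Q[:,1]-c[1])<rad)&(Q[:,2]>z0)&(Q[:,2]<z1)]
def circ(Q):
    c,rr=cv2.minEnclosingCircle(Q[:,:2].astype(np.float32)); return np.round([c[0],c[1],2*rr,np.median(Q[:,2])],4),len(Q)
E
python3 - <<'E'
from h import *
Pt,_=cloud("top");Ps,_=cloud("side")
px=dict(medP=(157,247),larP=(228,163),smaP=(385,255),cup=(330,185),tub=(286,250))
zt=dict(medP=(.067,.052),larP=(.075,.063),smaP=(.06,.04),cup=(.105,.06),tub=(.044,.088))
for k,(u,v) in px.items():
    c=Pt[v-2:v+3,u-2:u+3].reshape(-1,3); c=np.nanmedian(c,0); print(k,np.round(c,4))
    h,D=zt[k]
    for n,P in(("t",Pt),("s",Ps)):
        Q=sel(P,c,.075 if k in('cup','tub') else .05,h-.006,h+.01)
        if len(Q)>3: print("  top",n,circ(Q))
        if k!='tub':
            Q=sel(P,c,.075,.010,.019)
            if len(Q)>3: print("  stand",n,circ(Q),np.round(Q.min(0),4),np.round(Q.max(0),4))
E
```

```text
medP [0.4765 0.2485 0.0674]
  top t (array([0.4797, 0.2492, 0.0515, 0.0671]), 494)
  stand t (array([0.4769, 0.2487, 0.0698, 0.0147]), 299) [0.4425 0.2141 0.01  ] [0.5117 0.2811 0.019 ]
  top s (array([0.4827, 0.2478, 0.0547, 0.0664]), 177)
  stand s (array([0.4786, 0.2455, 0.0732, 0.0141]), 163) [0.4448 0.2106 0.0102] [0.515  0.2762 0.0187]
larP [0.6522 0.1069 0.0749]
  top t (array([0.6551, 0.1114, 0.0642, 0.0751]), 694)
  stand t (array([0.6568, 0.1078, 0.0884, 0.015 ]), 387) [0.6138 0.065  0.0103] [0.6982 0.1518 0.019 ]
  top s (array([0.6568, 0.1082, 0.0693, 0.0743]), 284)
  stand s (array([0.6597, 0.1033, 0.0897, 0.0142]), 261) [0.617  0.0596 0.0102] [0.7044 0.1409 0.0189]
smaP [ 0.4616 -0.2156  0.0607]
  top t (array([ 0.4646, -0.2169,  0.0404,  0.0598]), 308)
  stand t (array([ 0.4683, -0.2154,  0.1064,  0.0149]), 1537) [ 0.4157 -0.268   0.01  ] [ 0.5211 -0.163   0.019 ]
  top s (array([ 0.4654, -0.2188,  0.0437,  0.0594]), 273)
  stand s (array([ 0.4704, -0.2163,  0.1102,  0.0145]), 1236) [ 0.4172 -0.2711  0.01  ] [ 0.5229 -0.1662  0.019 ]
cup [ 0.6187 -0.1083  0.0207]
  top t (array([ 0.6198, -0.1077,  0.0599,  0.1044]), 169)
  stand t (array([ 0.6205, -0.106 ,  0.1242,  0.0151]), 957) [ 0.5751 -0.1519  0.01  ] [ 0.6654 -0.0604  0.019 ]
  top s (array([ 0.6192, -0.1083,  0.0652,  0.1027]), 176)
  stand s (array([ 0.6218, -0.1106,  0.1237,  0.0143]), 739) [ 0.5764 -0.1575  0.01  ] [ 0.6711 -0.064   0.0189]
tub [ 0.4781 -0.0143  0.0052]
  top t (array([ 0.473 , -0.0138,  0.0872,  0.0429]), 329)
  top s (array([ 0.4755, -0.0152,  0.09  ,  0.0422]), 251)
```

```bash
cat >> h.py <<'E'
from scipy.spatial.transform import Rotation as R
def rel(*tgt):
    "tool-frame mm shift from current pose to target(s), in sequence; plus tilt"
    s=r.get_state();M=R.from_quat(s["eef_rot"]);p=s["tool_pos"]
    print("pos",np.round(p,4),"x",np.round(M.as_matrix()[:,0],3),"y",np.round(M.as_matrix()[:,1],3),"q",np.round(s["q"],2),"open",round(s["opening"],3),"t",round(s["clock"],2),"F",np.round(s["contact_force"],1))
    for t in tgt:
        t=np.array(t); d=M.inv().apply(t-p)*1000; print("->",t,np.round(d,1),"n>=",int(np.ceil(np.linalg.norm(d)/41))); p=t
E
python3 - <<'E'
from h import *
rel((.62,-.108,.238),(.62,-.108,.08))
Pt,_=cloud("top")
for u,v in((104,112),(235,115),(30,160),(150,80)): print(u,v,np.round(np.nanmedian(Pt[v-1:v+2,u-1:u+2].reshape(-1,3),0),3))
E
```

```text
pos [0.2694 0.5636 0.2382] x [ 0.431  0.902 -0.001] y [-0.    -0.001 -1.   ] q [-1.09  0.69 -0.19  1.57  0.16  0.9  -0.22] open 0.999 t 0.2 F [-0.6  0.5 -0.5]
-> [ 0.62  -0.108  0.238] [-454.8    0.7 -605.9] n>= 19
-> [ 0.62  -0.108  0.08 ] [  0.2 158.    0. ] n>= 4
104 112 [0.746 0.358 0.121]
235 115 [0.783 0.1   0.019]
30 160 [0.651 0.51  0.1  ]
150 80 [0.873 0.301 0.006]
```

```bash
python3 -m inch '[[-18,0,-24,0,0,0],[-18,0,-24,0,0,0],[-18,0,-24,0,0,0],[-18,0,-24,0,0,0],[-18,0,-24,0,0,0],[-18,0,-24,0,0,0],[-18,0,-24,0,0,0],[-18,0,-24,0,0,0],[-18,0,-24,0,0,0],[-18,0,-24,0,0,0],[-18,0,-24,0,0,0],[-18,0,-24,0,0,0]]' 88
python3 -c "
from h import *
rel((.62,-.108,.238))"
```

```text
clock: 1.25
tool_pos: [0.4367, 0.2435, 0.2388]
eef_rot: [-0.598, -0.377, 0.377, 0.598]
contact_force: [0.6, 0.4, -1.3]
opening: 1.0
pos [0.4367 0.2435 0.2388] x [0.431 0.902 0.   ] y [ 0.  0. -1.] q [-0.44  0.53 -0.24  1.93  0.19  0.7   0.32] open 1.0 t 1.25 F [ 0.6  0.4 -1.3]
-> [ 0.62  -0.108  0.238] [-238.2    0.8 -316.9] n>= 10
```

```bash
python3 -m inch '[[-20,0,-26,0,0,0],[-20,0,-26,0,0,0],[-20,0,-26,0,0,0],[-20,0,-26,0,0,0],[-20,0,-26,0,0,0],[-20,0,-26,0,0,0],[-20,0,-26,0,0,0],[-20,0,-26,0,0,0],[-20,0,-26,0,0,0],[-20,0,-26,0,0,0],[-20,0,-26,0,0,0],[-14,0,-22,0,0,0]]' 88
python3 -m inch '[[0,0,0,0,0,0],[0,0,0,0,0,0]]'
python3 -c "
from h import *
rel((.62,-.108,.238),(.62,-.108,.08))"
```

```text
clock: 2.25
tool_pos: [0.6136, -0.1027, 0.2386]
eef_rot: [0.599, 0.376, -0.377, -0.598]
contact_force: [0.3, -0.4, -0.6]
opening: 0.995
clock: 2.42
tool_pos: [0.6133, -0.1008, 0.2382]
eef_rot: [-0.599, -0.376, 0.376, 0.599]
contact_force: [0.7, -0.1, -0.2]
opening: 0.999
pos [ 0.6133 -0.1008  0.2382] x [ 0.434  0.901 -0.   ] y [-0. -0. -1.] q [ 0.24  0.69 -0.27  1.57  0.22  0.91  1.01] open 0.999 t 2.42 F [ 0.7 -0.1 -0.2]
-> [ 0.62  -0.108  0.238] [-3.6  0.2 -9.2] n>= 1
-> [ 0.62  -0.108  0.08 ] [ 1.00e-01  1.58e+02 -0.00e+00] n>= 4
```

```bash
python3 -m inch '[[-4,0,-9,0,0,0],[0,20,0,0,0,0],[0,20,0,0,0,0],[0,20,0,0,0,0],[0,20,0,0,0,0],[0,20,0,0,0,0],[0,20,0,0,0,0],[0,0,0,0,0,0],[0,0,0,0,0,0]]' 88
python3 -c "
from h import *
rel((.62,-.108,.08))
cloud('top','t1');cloud('side','s1')
a=cv2.hconcat([cv2.imread('pics/t1.png')[100:350,150:450],cv2.imread('pics/s1.png')[150:400,150:450]]);cv2.imwrite('pics/c1.png',a)"
```

```text
clock: 3.17
tool_pos: [0.619, -0.1052, 0.1182]
eef_rot: [-0.597, -0.377, 0.378, 0.598]
contact_force: [1.2, 0.4, 0.7]
opening: 0.999
pos [ 0.619  -0.1052  0.1182] x [ 0.429  0.903 -0.   ] y [-0.002  0.001 -1.   ] q [ 0.22  0.85 -0.23  1.65  0.28  0.68  0.97] open 0.999 t 3.17 F [1.2 0.4 0.7]
-> [ 0.62  -0.108  0.08 ] [-2.2 38.2 -2.2] n>= 1
```

View pics/c1.png

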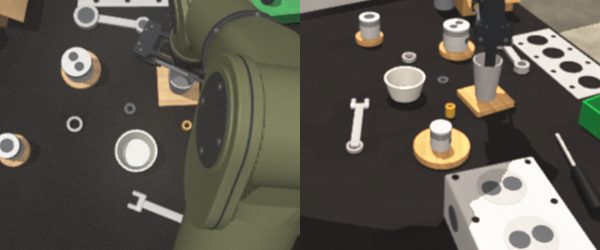

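The side crop shows the fingers above the cup at (487,60), straddling it. I'm going down to grip it.

```bash
python3 -m inch '[[-2,13,-2,0,0,0],[0,13,0,0,0,0],[0,12,0,0,0,0],[0,0,0,0,0,0],[0,0,0,0,0,0]]' 88
python3 -m inch '[[0,0,0,0,0,0],[0,0,0,0,0,0],[0,0,0,0,0,0],[0,0,0,0,0,0],[0,0,0,0,0,0],[0,0,0,0,0,0],[0,0,0,0,0,0],[0,0,0,0,0,0]]' 30 15
python3 -c "
from h import *
rel((.62,-.108,.08))"
```

```text
clock: 3.68
tool_pos: [0.6196, -0.1091, 0.0794]
eef_rot: [-0.598, -0.376, 0.378, 0.599]
contact_force: [0.6, -0.3, -0.3]
opening: 0.997
clock: 4.35
tool_pos: [0.6209, -0.1091, 0.0811]
eef_rot: [0.598, 0.377, -0.377, -0.598]
contact_force: [-0.5, 0.7, 1.8]
opening: 0.65
pos [ 0.6209 -0.1091  0.0811] x [0.431 0.902 0.   ] y [ 0.001  0.    -1.   ] q [ 0.22  0.91 -0.21  1.66  0.3   0.61  0.96] open 0.65 t 4.35 F [-0.5  0.7  1.8]
-> [ 0.62  -0.108  0.08 ] [0.6 1.1 1.3] n>= 1
```

```bash
python3 -m inch '[[0,-5,0,0,0,0],[0,-10,0,0,0,0],[0,-15,0,0,0,0],[0,-15,0,0,0,0],[0,-15,0,0,0,0],[0,-10,0,0,0,0],[0,0,0,0,0,0]]' 30 20
python3 -c "
from h import *
rel((.4735,-.014,.15))"
```

```text
clock: 4.93
tool_pos: [0.622, -0.1094, 0.1534]
eef_rot: [0.599, 0.378, -0.376, -0.597]
contact_force: [-0.2, 0.0, -2.0]
opening: 0.645
pos [ 0.622  -0.1094  0.1534] x [0.431 0.902 0.002] y [ 0.004 -0.    -1.   ] q [ 0.24  0.8  -0.25  1.62  0.26  0.74  0.99] open 0.645 t 4.93 F [-0.2  0.  -2. ]
-> [ 0.4735 -0.014   0.15  ] [ 22.    2.7 175.2] n>= 5
```

```bash
python3 -m inch '[[1,0,12,0,0,0],[3,0,20,0,0,0],[3,0,24,0,0,0],[3,0,24,0,0,0],[3,0,24,0,0,0],[3,0,24,0,0,0],[3,0,24,0,0,0],[3,0,22,0,0,0],[0,0,0,0,0,0],[0,0,0,0,0,0]]' 30 20
python3 - <<'E'
from h import *
rel((.4735,-.014,.15))
P,_=cloud('side','s2');cloud('top','t2')
Q=sel(P,(.475,-.015),.07,.163,.19); print(circ(Q) if len(Q)>3 else 0)
for z in np.arange(.06,.18,.01):
    Q=sel(P,(.475,-.015),.05,z,z+.01); 
    if len(Q): print(round(z,3),len(Q),Q.min(0).round(3),Q.max(0).round(3))
a=cv2.hconcat([cv2.imread('pics/t2.png')[100:350,150:450],cv2.imread('pics/s2.png')[100:350,150:450]]);cv2.imwrite('pics/c2.png',a)
E
```

```text
clock: 5.77
tool_pos: [0.472, -0.0137, 0.1505]
eef_rot: [-0.597, -0.377, 0.378, 0.598]
contact_force: [0.8, -0.3, -0.9]
opening: 0.645
pos [ 0.472  -0.0137  0.1505] x [ 0.429  0.903 -0.001] y [-0.001  0.    -1.   ] q [ 0.05  0.65 -0.19  2.1   0.28  0.42  0.77] open 0.645 t 5.77 F [ 0.8 -0.3 -0.9]
-> [ 0.4735 -0.014   0.15  ] [ 0.3  0.5 -1.4] n>= 1
(array([ 0.4653, -0.0274,  0.0708,  0.1725]), 230)
0.08 44 [ 0.451 -0.037  0.085] [ 0.49  -0.012  0.09 ]
0.09 80 [ 0.449 -0.039  0.09 ] [ 0.491 -0.009  0.1  ]
0.1 87 [ 0.448 -0.042  0.1  ] [ 0.494 -0.013  0.11 ]
0.11 90 [ 0.448 -0.044  0.11 ] [ 0.493 -0.008  0.12 ]
0.12 96 [ 0.447 -0.041  0.12 ] [ 0.492 -0.013  0.13 ]
0.13 102 [ 0.446 -0.043  0.13 ] [ 0.495 -0.01   0.14 ]
0.14 84 [ 0.445 -0.051  0.14 ] [0.494 0.004 0.15 ]
0.15 127 [ 0.444 -0.058  0.15 ] [0.5   0.013 0.16 ]
0.16 129 [ 0.444 -0.059  0.16 ] [0.499 0.01  0.17 ]
0.17 92 [ 0.443 -0.061  0.17 ] [ 0.496 -0.003  0.18 ]
```

View pics/c2.png

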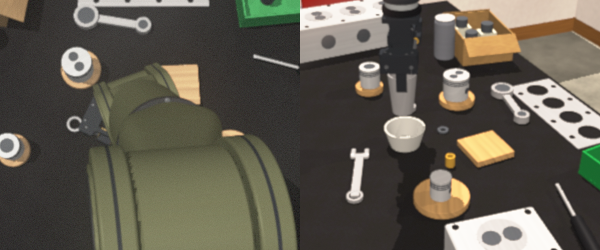

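The cup is held upright above the tub (side crop, cup at (403,95), tub at (404,133)). I'll fit its axis against the tub in the same camera.

Run:
```python
from h import *
from scipy.optimize import least_squares
P,_=cloud('side')
Q=sel(P,(.475,-.015),.05,.092,.135)
f=lambda p:np.hypot(Q[:,0]-p[0]-p[2]*(Q[:,2]-.11),Q[:,1]-p[1]-p[3]*(Q[:,2]-.11))-(.022+.008/.09*(Q[:,2]-.085))
s=least_squares(f,[.475,-.015,0,0],loss='soft_l1',f_scale=.001);print(s.x.round(4),np.abs(s.fun).mean(),Q[:,2].min(),sel(P,(.475,-.015),.05,.06,.2)[:,2].min())
```

```text
[ 0.4753 -0.0144 -0.0118 -0.0107] 0.0010293181140273507 0.09215441267309321 0.0840927097816545
```

```bash
python3 -m inch '[[0,10,0,0,0,0],[0,14,0,0,0,0],[0,14,0,0,0,0],[0,14,0,0,0,0],[0,12,0,0,0,0],[0,8,0,0,0,0],[0,4,0,0,0,0],[0,0,0,0,0,0],[0,0,0,0,0,0]]'
python3 -m inch '[[0,1,0,0,0,0],[0,1,0,0,0,0],[0,0,0,0,0,0]]'
python3 -m inch '[[0,1,0,0,0,0],[0,0,0,0,0,0]]'
python3 -m inch '[[0,1,0,0,0,0],[0,0,0,0,0,0]]'
```

```text
clock: 6.67
tool_pos: [0.4734, -0.0145, 0.0748]
eef_rot: [0.598, 0.377, -0.377, -0.598]
contact_force: [0.3, -0.1, -0.8]
opening: 0.646
clock: 6.92
tool_pos: [0.4733, -0.0144, 0.073]
eef_rot: [0.598, 0.377, -0.377, -0.598]
contact_force: [0.5, -0.8, -0.8]
opening: 0.643
clock: 7.08
tool_pos: [0.4731, -0.0143, 0.0718]
eef_rot: [0.598, 0.377, -0.377, -0.598]
contact_force: [0.7, 0.2, -0.7]
opening: 0.645
clock: 7.25
tool_pos: [0.4733, -0.0143, 0.071]
eef_rot: [0.598, 0.377, -0.377, -0.598]
contact_force: [-0.7, -0.3, 2.4]
opening: 0.648
```

```bash
python3 -m inch '[[0,1,0,0,0,0],[0,0,0,0,0,0],[0,0,0,0,0,0]]'
python3 -m inch '[[0,0,0,0,0,0],[0,0,0,0,0,0],[0,0,0,0,0,0],[0,0,0,0,0,0],[0,0,0,0,0,0],[0,0,0,0,0,0]]' 88 
python3 -m inch '[[0,-4,0,0,0,0],[0,-10,0,0,0,0],[0,-20,0,0,0,0],[0,-20,0,0,0,0],[0,-20,0,0,0,0],[0,-20,0,0,0,0],[0,-20,0,0,0,0],[0,0,0,0,0,0]]' 88
python3 - <<'E'
from h import *
P,_=cloud('side','s3');cv2.imwrite('pics/c3.png',cv2.imread('pics/s3.png')[100:350,150:450])
Q=sel(P,(.475,-.015),.04,.085,.11);print(circ(Q),Q.max(0)) 
Q=sel(P,(.475,-.015),.06,.036,.05);print(circ(Q)) 
rel((.4646,-.2169,.19),(.4646,-.2169,.036))
E
```

```text
clock: 7.5
tool_pos: [0.4736, -0.0139, 0.0705]
eef_rot: [0.598, 0.378, -0.377, -0.598]
contact_force: [-0.7, 0.7, 10.8]
opening: 0.641
clock: 8.0
tool_pos: [0.473, -0.0143, 0.0696]
eef_rot: [-0.598, -0.377, 0.377, 0.598]
contact_force: [-0.3, -0.7, -0.8]
opening: 0.996
clock: 8.67
tool_pos: [0.4748, -0.0143, 0.1869]
eef_rot: [0.599, 0.379, -0.375, -0.597]
contact_force: [0.6, -0.2, -0.1]
opening: 0.996
(array([ 0.4738, -0.0148,  0.0629,  0.0912]), 252) [0.50219407 0.01648151 0.09706137]
(array([ 0.4772, -0.0163,  0.0924,  0.0418]), 324)
pos [ 0.4741 -0.0144  0.1854] x [0.432 0.902 0.002] y [ 0.004  0.    -1.   ] q [ 0.08  0.59 -0.23  2.07  0.26  0.51  0.79] open 1.002 t 8.72 F [ 0.   0.2 -1.1]
-> [ 0.4646 -0.2169  0.19  ] [-186.8   -4.7  -78.8] n>= 5
-> [ 0.4646 -0.2169  0.036 ] [ -0.3 154.    0.5] n>= 4
```

View pics/c3.png

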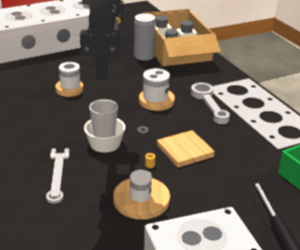

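The cup stands upright and nested in the tub (crop (103,125)), with its rim at about 0.095 m. Next is the small piston at (140,185).

```bash
python3 -m inch '[[-12,0,-5,0,0,0],[-25,0,-10,0,0,0],[-25,0,-11,0,0,0],[-25,0,-11,0,0,0],[-25,0,-11,0,0,0],[-25,0,-11,0,0,0],[-25,0,-10,0,0,0],[-15,0,-6,0,0,0],[-10,0,-4,0,0,0],[0,0,0,0,0,0],[0,0,0,0,0,0]]' 88
python3 - <<'E'
from h import *
rel((.4646,-.2169,.1),(.4646,-.2169,.036))
E
```

```text
clock: 9.63
tool_pos: [0.4634, -0.2164, 0.1831]
eef_rot: [-0.598, -0.377, 0.377, 0.599]
contact_force: [0.3, 0.9, -0.3]
opening: 0.999
pos [ 0.4634 -0.2164  0.1831] x [0.431 0.902 0.001] y [-0.001  0.001 -1.   ] q [ 0.52  0.64 -0.28  1.96  0.3   0.59  1.17] open 0.999 t 9.63 F [ 0.3  0.9 -0.3]
-> [ 0.4646 -0.2169  0.1   ] [ 0.  83.1 -1.4] n>= 3
-> [ 0.4646 -0.2169  0.036 ] [-0.  64.  -0.1] n>= 2
```

```bash
python3 -m inch '[[0,10,-1,0,0,0],[0,20,0,0,0,0],[0,25,0,0,0,0],[0,25,0,0,0,0],[0,25,0,0,0,0],[0,20,0,0,0,0],[0,14,0,0,0,0],[0,8,0,0,0,0],[0,0,0,0,0,0],[0,0,0,0,0,0]]' 88
python3 -m inch '[[0,0,0,0,0,0],[0,0,0,0,0,0],[0,0,0,0,0,0],[0,0,0,0,0,0],[0,0,0,0,0,0],[0,0,0,0,0,0],[0,0,0,0,0,0],[0,0,0,0,0,0],[0,0,0,0,0,0]]' 20 20
python3 - <<'E'
from h import *
rel((.4646,-.2169,.036))
E
```

```text
clock: 10.47
tool_pos: [0.4648, -0.2164, 0.0365]
eef_rot: [-0.598, -0.378, 0.378, 0.598]
contact_force: [0.2, 0.1, 0.5]
opening: 0.997
clock: 11.22
tool_pos: [0.4647, -0.2175, 0.0368]
eef_rot: [0.598, 0.377, -0.377, -0.598]
contact_force: [-0.6, 0.2, 1.5]
opening: 0.449
pos [ 0.4647 -0.2175  0.0368] x [0.431 0.902 0.   ] y [ 0.  0. -1.] q [ 0.42  0.89 -0.12  2.03  0.41  0.24  1.07] open 0.449 t 11.22 F [-0.6  0.2  1.5]
-> [ 0.4646 -0.2169  0.036 ] [0.6 0.8 0.3] n>= 1
```

Gripped, with 39.6 mm between the fingers. Lifting and taking it to the square stand.

```bash
python3 -m inch '[[0,-5,0,0,0,0],[0,-10,0,0,0,0],[0,-15,0,0,0,0],[0,-15,0,0,0,0],[0,-10,0,0,0,0],[0,-5,0,0,0,0],[0,0,0,0,0,0]]' 20 25
python3 - <<'E'
from h import *
rel((.6205,-.106,.097),(.6205,-.106,.036))
E
```

```text
clock: 11.8
tool_pos: [0.4652, -0.2179, 0.098]
eef_rot: [0.599, 0.378, -0.376, -0.598]
contact_force: [0.2, -0.2, -0.5]
opening: 0.445
pos [ 0.4652 -0.2179  0.098 ] x [0.431 0.902 0.   ] y [ 0.002 -0.001 -1.   ] q [ 0.47  0.78 -0.2   2.02  0.38  0.38  1.1 ] open 0.445 t 11.8 F [ 0.2 -0.2 -0.5]
-> [ 0.6205 -0.106   0.097 ] [167.9   1.3 -91.8] n>= 5
-> [ 0.6205 -0.106   0.036 ] [-0.  61.   0.1] n>= 2
```

```bash
python3 -m inch '[[8,0,-4,0,0,0],[16,0,-9,0,0,0],[24,0,-13,0,0,0],[24,0,-13,0,0,0],[24,0,-13,0,0,0],[24,0,-13,0,0,0],[22,0,-12,0,0,0],[16,0,-9,0,0,0],[10,0,-6,0,0,0],[0,0,0,0,0,0],[0,0,0,0,0,0]]'
python3 - <<'E'
from h import *
rel((.6205,-.106,.036))
P,_=cloud('side','s4');cv2.imwrite('pics/c4.png',cv2.imread('pics/s4.png')[100:350,150:450])
Q=sel(P,(.62,-.108),.04,.03,.1);print(Q[:,2].min())
E
```

```text
clock: 12.72
tool_pos: [0.6196, -0.1046, 0.0956]
eef_rot: [-0.597, -0.377, 0.378, 0.598]
contact_force: [-0.3, -0.4, -1.2]
opening: 0.445
pos [ 0.6196 -0.1046  0.0956] x [ 0.43   0.903 -0.   ] y [-0.002  0.    -1.   ] q [ 0.21  0.88 -0.22  1.66  0.28  0.63  0.97] open 0.445 t 12.72 F [-0.3 -0.4 -1.2]
-> [ 0.6205 -0.106   0.036 ] [-0.8 59.6 -1.5] n>= 2
0.07359363448525169
```

View pics/c4.png

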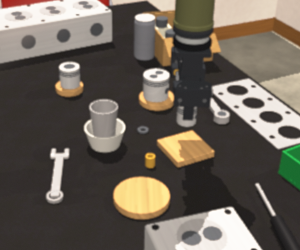

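The small piston is held over the square stand. Lowering it.

```bash
python3 -m inch '[[0,10,-1,0,0,0],[0,14,0,0,0,0],[0,14,0,0,0,0],[0,10,0,0,0,0],[0,6,0,0,0,0],[0,3,0,0,0,0],[0,1,0,0,0,0],[0,0,0,0,0,0],[0,0,0,0,0,0]]'
python3 -m inch '[[0,1,0,0,0,0],[0,0,0,0,0,0],[0,0,0,0,0,0]]'
```

```text
clock: 13.52
tool_pos: [0.6214, -0.1061, 0.0392]
eef_rot: [0.598, 0.377, -0.377, -0.598]
contact_force: [0.1, 0.9, -1.3]
opening: 0.446
clock: 13.77
tool_pos: [0.6212, -0.1061, 0.038]
eef_rot: [0.598, 0.377, -0.377, -0.598]
contact_force: [0.1, -0.8, -1.1]
opening: 0.445
```

```bash
python3 -m inch '[[0,1,0,0,0,0],[0,0,0,0,0,0],[0,0,0,0,0,0]]'
python3 -m inch '[[0,0.5,0,0,0,0],[0,0,0,0,0,0],[0,0,0,0,0,0]]'
```

```text
clock: 14.02
tool_pos: [0.6212, -0.1061, 0.0368]
eef_rot: [0.598, 0.377, -0.377, -0.598]
contact_force: [0.1, 0.3, -0.6]
opening: 0.447
clock: 14.27
tool_pos: [0.6212, -0.1061, 0.0368]
eef_rot: [0.598, 0.377, -0.377, -0.598]
contact_force: [-1.6, -0.4, 5.7]
opening: 0.447
```

Contact is made, so I'm releasing and retreating.

```bash
python3 -m inch '[[0,0,0,0,0,0],[0,0,0,0,0,0],[0,0,0,0,0,0],[0,0,0,0,0,0],[0,0,0,0,0,0],[0,0,0,0,0,0]]' 88 
python3 -m inch '[[0,-4,0,0,0,0],[0,-10,0,0,0,0],[0,-20,0,0,0,0],[0,-20,0,0,0,0],[0,-20,0,0,0,0],[0,-16,0,0,0,0],[0,-5,0,0,0,0],[0,0,0,0,0,0]]' 88
python3 - <<'E'
from h import *
P,_=cloud('side','s5');cv2.imwrite('pics/c5.png',cv2.imread('pics/s5.png')[100:350,150:450])
Q=sel(P,(.62,-.107),.04,.052,.067);print(circ(Q)) 
rel((.6551,.1105,.13),(.6551,.1105,.045))
E
```

```text
clock: 14.77
tool_pos: [0.6209, -0.106, 0.036]
eef_rot: [-0.598, -0.377, 0.377, 0.598]
contact_force: [0.2, -0.0, -0.2]
opening: 0.877
clock: 15.43
tool_pos: [0.6221, -0.1062, 0.1333]
eef_rot: [0.599, 0.378, -0.376, -0.597]
contact_force: [-0.3, 1.0, 0.3]
opening: 0.999
(array([ 0.6223, -0.1094,  0.0422,  0.0591]), 206)
pos [ 0.6212 -0.1061  0.1319] x [0.431 0.902 0.   ] y [ 0.001 -0.    -1.   ] q [ 0.22  0.83 -0.23  1.64  0.27  0.7   0.98] open 1.0 t 15.48 F [ 0.4 -0.2 -0.9]
-> [0.6551 0.1105 0.13  ] [210.1   1.9  62.8] n>= 6
-> [0.6551 0.1105 0.045 ] [-0.  85.   0.1] n>= 3
```

View pics/c5.png

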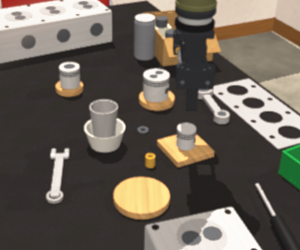

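The small piston is parked upright on the square (crop (186,135)). Now the large piston.

```bash
python3 -m inch '[[10,0,3,0,0,0],[20,0,6,0,0,0],[25,0,8,0,0,0],[30,0,9,0,0,0],[30,0,9,0,0,0],[30,0,9,0,0,0],[25,0,7,0,0,0],[20,0,6,0,0,0],[12,0,4,0,0,0],[8,0,2,0,0,0],[0,0,0,0,0,0],[0,0,0,0,0,0]]' 88
python3 - <<'E'
from h import *
rel((.6551,.111,.045))
P,_=cloud('side','s6');cv2.imwrite('pics/c6.png',cv2.imread('pics/s6.png')[100:350,150:450])
E
```

```text
clock: 16.48
tool_pos: [0.6543, 0.1094, 0.1306]
eef_rot: [0.599, 0.376, -0.377, -0.598]
contact_force: [-0.6, -0.1, 0.1]
opening: 0.997
pos [0.6543 0.1094 0.1306] x [ 0.432  0.902 -0.002] y [-0.001 -0.001 -1.   ] q [-0.13  0.87 -0.2   1.53  0.22  0.77  0.71] open 0.997 t 16.48 F [-0.6 -0.1  0.1]
-> [0.6551 0.111  0.045 ] [ 1.9 85.6 -0. ] n>= 3
```

View pics/c6.png

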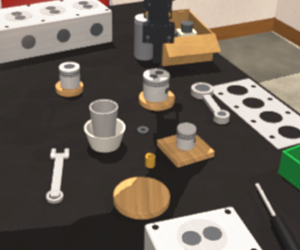

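The fingers are above the large piston (crop (156,75)). Descending.

```bash
python3 -m inch '[[2,8,0,0,0,0],[0,12,0,0,0,0],[0,15,0,0,0,0],[0,15,0,0,0,0],[0,15,0,0,0,0],[0,12,0,0,0,0],[0,7,0,0,0,0],[0,2,0,0,0,0],[0,0,0,0,0,0],[0,0,0,0,0,0]]' 88
python3 -m inch '[[0,0,0,0,0,0],[0,0,0,0,0,0],[0,0,0,0,0,0],[0,0,0,0,0,0],[0,0,0,0,0,0],[0,0,0,0,0,0],[0,0,0,0,0,0]]' 40 30
python3 - <<'E'
from h import *
rel((.6551,.111,.045))
E
```

```text
clock: 17.37
tool_pos: [0.6559, 0.1124, 0.0456]
eef_rot: [0.598, 0.377, -0.377, -0.598]
contact_force: [-0.5, -0.0, -0.2]
opening: 0.998
clock: 17.95
tool_pos: [0.6556, 0.1123, 0.0457]
eef_rot: [0.598, 0.377, -0.377, -0.598]
contact_force: [-0.9, -0.4, 4.0]
opening: 0.707
pos [0.6556 0.1123 0.0457] x [0.431 0.902 0.   ] y [ 0. -0. -1.] q [-0.15  0.99 -0.17  1.55  0.25  0.62  0.68] open 0.707 t 17.95 F [-0.9 -0.4  4. ]
-> [0.6551 0.111  0.045 ] [-1.4  0.7 -0.1] n>= 1
```

```bash
python3 -m inch '[[0,-4,0,0,0,0],[0,-10,0,0,0,0],[0,-18,0,0,0,0],[0,-20,0,0,0,0],[0,-20,0,0,0,0],[0,-18,0,0,0,0],[0,-12,0,0,0,0],[0,-8,0,0,0,0],[0,0,0,0,0,0],[0,0,0,0,0,0]]' 40 35
python3 - <<'E'
from h import *
rel((.4685,-.2155,.155),(.4685,-.2155,.046))
E
```

```text
clock: 18.78
tool_pos: [0.6551, 0.1123, 0.1549]
eef_rot: [-0.598, -0.377, 0.377, 0.598]
contact_force: [-0.3, -0.4, -4.0]
opening: 0.706
pos [0.6551 0.1123 0.1549] x [ 0.431  0.902 -0.   ] y [-0.001 -0.    -1.   ] q [-0.13  0.84 -0.2   1.51  0.21  0.81  0.71] open 0.706 t 18.78 F [-0.3 -0.4 -4. ]
-> [ 0.4685 -0.2155  0.155 ] [-376.2    0.    27.1] n>= 10
-> [ 0.4685 -0.2155  0.046 ] [ 0.00e+00  1.09e+02 -1.00e-01] n>= 3
```

```bash
python3 -m inch '[[-8,0,0,0,0,0],[-15,0,1,0,0,0],[-22,0,2,0,0,0],[-25,0,2,0,0,0],[-25,0,2,0,0,0],[-25,0,2,0,0,0],[-25,0,2,0,0,0],[-25,0,2,0,0,0],[-25,0,2,0,0,0],[-25,0,2,0,0,0],[-25,0,2,0,0,0],[-25,0,2,0,0,0]]'
python3 -m inch '[[-25,0,2,0,0,0],[-25,0,2,0,0,0],[-22,0,1,0,0,0],[-18,0,1,0,0,0],[-10,0,0,0,0,0],[-5,0,0,0,0,0],[0,0,0,0,0,0],[0,0,0,0,0,0]]'
python3 - <<'E'
from h import *
rel((.4685,-.2155,.046))
P,_=cloud('side','s7');cv2.imwrite('pics/c7.png',cv2.imread('pics/s7.png')[100:350,150:450])
E
```

```text
clock: 19.78
tool_pos: [0.5183, -0.1236, 0.1543]
eef_rot: [-0.598, -0.376, 0.378, 0.599]
contact_force: [0.4, -1.2, -3.7]
opening: 0.711
clock: 20.45
tool_pos: [0.4701, -0.2133, 0.155]
eef_rot: [-0.598, -0.378, 0.377, 0.598]
contact_force: [0.9, -0.6, -3.7]
opening: 0.707
pos [ 0.4701 -0.2133  0.155 ] x [0.43  0.903 0.001] y [ 0.001  0.001 -1.   ] q [ 0.49  0.68 -0.25  1.97  0.32  0.53  1.14] open 0.707 t 20.45 F [ 0.9 -0.6 -3.7]
-> [ 0.4685 -0.2155  0.046 ] [ -2.8 109.    0.5] n>= 3
```

View pics/c7.png

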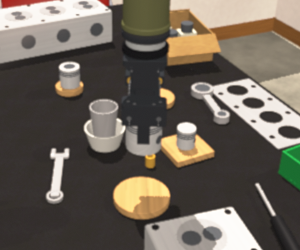

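The large piston hangs above the large stand (piston at crop (142,140), stand at (141,197)). Lowering it.

```bash
python3 -m inch '[[-2,8,0,0,0,0],[-1,14,0,0,0,0],[0,18,0,0,0,0],[0,20,0,0,0,0],[0,18,0,0,0,0],[0,13,0,0,0,0],[0,8,0,0,0,0],[0,4,0,0,0,0],[0,2,0,0,0,0],[0,0,0,0,0,0],[0,0,0,0,0,0]]'
python3 -m inch '[[0,1,0,0,0,0],[0,1,0,0,0,0],[0,0,0,0,0,0],[0,0,0,0,0,0]]'
```

```text
clock: 21.42
tool_pos: [0.4686, -0.2171, 0.0507]
eef_rot: [0.598, 0.377, -0.377, -0.598]
contact_force: [-0.2, -0.3, -3.7]
opening: 0.709
clock: 21.75
tool_pos: [0.4682, -0.2171, 0.0484]
eef_rot: [0.598, 0.377, -0.377, -0.598]
contact_force: [-0.3, -0.3, -3.9]
opening: 0.708
```

```bash
python3 -m inch '[[0,1,0,0,0,0],[0,0,0,0,0,0],[0,0,0,0,0,0]]'
```

```text
clock: 22.0
tool_pos: [0.4681, -0.217, 0.0472]
eef_rot: [-0.598, -0.377, 0.377, 0.598]
contact_force: [-0.7, 0.4, -3.9]
opening: 0.708
```

```bash
python3 -m inch '[[1,1,0,0,0,0],[0,0,0,0,0,0],[0,0,0,0,0,0]]';python3 -m inch '[[0,0.5,0,0,0,0],[0,0,0,0,0,0],[0,0,0,0,0,0]]'
```

```text
clock: 22.25
tool_pos: [0.4687, -0.216, 0.0461]
eef_rot: [-0.598, -0.377, 0.377, 0.598]
contact_force: [0.2, 1.1, -3.8]
opening: 0.706
clock: 22.5
tool_pos: [0.4686, -0.2162, 0.0457]
eef_rot: [-0.598, -0.377, 0.377, 0.598]
contact_force: [-0.1, 0.1, -3.6]
opening: 0.706
```

```bash
python3 -m inch '[[0,0.5,0,0,0,0],[0,0,0,0,0,0],[0,0,0,0,0,0]]'; python3 -m inch '[[0,0.5,0,0,0,0],[0,0,0,0,0,0],[0,0,0,0,0,0]]'
```

```text
clock: 22.75
tool_pos: [0.4686, -0.2161, 0.0456]
eef_rot: [0.598, 0.377, -0.377, -0.598]
contact_force: [-1.3, 1.0, 3.9]
opening: 0.709
clock: 23.0
tool_pos: [0.4686, -0.2161, 0.0456]
eef_rot: [0.598, 0.377, -0.377, -0.598]
contact_force: [-1.8, 1.4, 9.2]
opening: 0.708
```

```bash
python3 -m inch '[[0,0,0,0,0,0],[0,0,0,0,0,0],[0,0,0,0,0,0],[0,0,0,0,0,0],[0,0,0,0,0,0],[0,0,0,0,0,0]]' 88 
python3 -m inch '[[0,-4,0,0,0,0],[0,-10,0,0,0,0],[0,-20,0,0,0,0],[0,-20,0,0,0,0],[0,-20,0,0,0,0],[0,-20,0,0,0,0],[0,-18,0,0,0,0],[0,-12,0,0,0,0],[0,-6,0,0,0,0],[0,0,0,0,0,0]]' 88
python3 - <<'E'
from h import *
P,_=cloud('side','s8');cv2.imwrite('pics/c8.png',cv2.imread('pics/s8.png')[100:350,150:450])
Q=sel(P,(.468,-.216),.05,.069,.085);print(circ(Q)) 
rel((.4797,.249,.18),(.4797,.249,.042))
E
```

```text
clock: 23.5
tool_pos: [0.4686, -0.2161, 0.0446]
eef_rot: [-0.598, -0.377, 0.377, 0.598]
contact_force: [0.1, -0.4, 0.4]
opening: 1.0
clock: 24.33
tool_pos: [0.4693, -0.2165, 0.1764]
eef_rot: [0.599, 0.378, -0.376, -0.597]
contact_force: [-0.9, -0.2, 0.3]
opening: 0.999
(array([ 0.4699, -0.2179,  0.0667,  0.0746]), 648)
pos [ 0.4687 -0.2163  0.1754] x [0.431 0.902 0.   ] y [ 0.001 -0.    -1.   ] q [ 0.51  0.65 -0.28  1.95  0.31  0.58  1.16] open 1.002 t 24.38 F [-0.3 -1.  -0.2]
-> [0.4797 0.249  0.18  ] [424.5  -4.8 190.8] n>= 12
-> [0.4797 0.249  0.042 ] [ -0.  138.    0.2] n>= 4
```

View pics/c8.png

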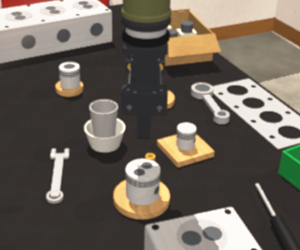

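The large piston is centred on the large stand (crop (142,185)). Next is the medium piston.

```bash
python3 -m inch '[[10,0,4,0,0,0],[20,0,9,0,0,0],[28,0,13,0,0,0],[32,0,14,0,0,0],[32,0,14,0,0,0],[32,0,14,0,0,0],[32,0,14,0,0,0],[32,0,14,0,0,0],[32,0,14,0,0,0],[32,0,14,0,0,0],[32,0,14,0,0,0],[32,0,14,0,0,0]]' 88
python3 -m inch '[[30,0,14,0,0,0],[22,0,12,0,0,0],[15,0,7,0,0,0],[8,0,4,0,0,0],[0,0,0,0,0,0],[0,0,0,0,0,0]]' 88
python3 - <<'E'
from h import *
rel((.4797,.249,.042))
P,_=cloud('side','s9');cv2.imwrite('pics/c9.png',cv2.imread('pics/s9.png')[100:350,150:450])
E
```

```text
clock: 25.38
tool_pos: [0.4791, 0.164, 0.1737]
eef_rot: [-0.598, -0.377, 0.378, 0.598]
contact_force: [0.3, 0.5, -0.2]
opening: 0.999
clock: 25.88
tool_pos: [0.4789, 0.2445, 0.1741]
eef_rot: [0.598, 0.377, -0.378, -0.598]
contact_force: [-0.4, -0.2, -1.2]
opening: 0.997
pos [0.4789 0.2445 0.1741] x [ 0.431  0.902 -0.002] y [-0.001 -0.002 -1.   ] q [-0.46  0.67 -0.16  1.89  0.18  0.59  0.39] open 0.997 t 25.88 F [-0.4 -0.2 -1.2]
-> [0.4797 0.249  0.042 ] [  4.7 132.1   1.2] n>= 4
```

View pics/c9.png

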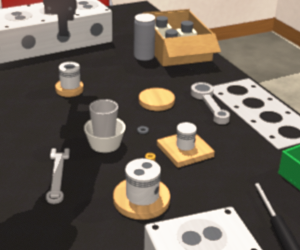

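The fingers are above the medium piston (crop (69,75)), and the medium stand at (157,98) is empty. Descending.

```bash
python3 -m inch '[[3,10,1,0,0,0],[1,18,0,0,0,0],[0,22,0,0,0,0],[0,22,0,0,0,0],[0,22,0,0,0,0],[0,18,0,0,0,0],[0,12,0,0,0,0],[0,6,0,0,0,0],[0,2,0,0,0,0],[0,0,0,0,0,0],[0,0,0,0,0,0]]' 88
python3 -m inch '[[0,0,0,0,0,0],[0,0,0,0,0,0],[0,0,0,0,0,0],[0,0,0,0,0,0],[0,0,0,0,0,0],[0,0,0,0,0,0],[0,0,0,0,0,0],[0,0,0,0,0,0]]' 30 25
python3 - <<'E'
from h import *
rel((.4797,.249,.042))
E
```

```text
clock: 26.85
tool_pos: [0.4809, 0.2494, 0.0434]
eef_rot: [-0.598, -0.377, 0.377, 0.598]
contact_force: [-0.3, 0.5, -0.3]
opening: 0.996
clock: 27.52
tool_pos: [0.4806, 0.2495, 0.0429]
eef_rot: [-0.598, -0.377, 0.377, 0.598]
contact_force: [0.0, 0.1, 0.6]
opening: 0.57
pos [0.4806 0.2495 0.0429] x [0.431 0.902 0.001] y [ 0.001  0.001 -1.   ] q [-0.51  0.89 -0.09  1.95  0.23  0.31  0.34] open 0.57 t 27.52 F [0.  0.1 0.6]
-> [0.4797 0.249  0.042 ] [-0.9  0.9  0.6] n>= 1
```

```bash
python3 -m inch '[[0,-4,0,0,0,0],[0,-10,0,0,0,0],[0,-14,0,0,0,0],[0,-14,0,0,0,0],[0,-12,0,0,0,0],[0,-6,0,0,0,0],[0,0,0,0,0,0],[0,0,0,0,0,0]]' 30 30
python3 - <<'E'
from h import *
rel((.657,.108,.103),(.657,.108,.043))
E
```

```text
clock: 28.18
tool_pos: [0.4804, 0.2491, 0.1029]
eef_rot: [-0.598, -0.377, 0.377, 0.598]
contact_force: [-0.5, -0.0, -3.2]
opening: 0.573
pos [0.4804 0.2491 0.1029] x [0.431 0.902 0.   ] y [ 0.  0. -1.] q [-0.49  0.79 -0.12  1.93  0.21  0.43  0.36] open 0.573 t 28.18 F [-0.5 -0.  -3.2]
-> [0.657 0.108 0.103] [ -51.1   -0.  -220.2] n>= 6
-> [0.657 0.108 0.043] [-0. 60.  0.] n>= 2
```

```bash
python3 -m inch '[[-2,0,-10,0,0,0],[-4,0,-18,0,0,0],[-6,0,-26,0,0,0],[-7,0,-28,0,0,0],[-7,0,-28,0,0,0],[-7,0,-28,0,0,0],[-6,0,-28,0,0,0],[-6,0,-26,0,0,0],[-4,0,-18,0,0,0],[-2,0,-10,0,0,0],[0,0,0,0,0,0],[0,0,0,0,0,0]]'
python3 - <<'E'
from h import *
rel((.657,.108,.043))
P,_=cloud('side','s10');cv2.imwrite('pics/c10.png',cv2.imread('pics/s10.png')[100:350,150:450])
E
```

```text
clock: 29.18
tool_pos: [0.656, 0.1084, 0.1018]
eef_rot: [-0.598, -0.376, 0.378, 0.599]
contact_force: [-1.0, 0.0, -2.6]
opening: 0.571
pos [0.656  0.1084 0.1018] x [ 0.432  0.902 -0.001] y [-0.002  0.    -1.   ] q [-0.13  0.91 -0.21  1.54  0.25  0.72  0.69] open 0.571 t 29.18 F [-1.   0.  -2.6]
-> [0.657 0.108 0.043] [ 0.1 58.8 -1.2] n>= 2
```

View pics/c10.png

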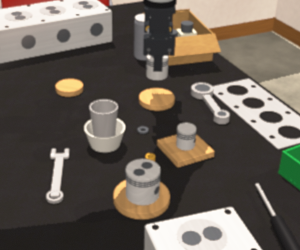

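The medium piston is above its own stand (crop (157,68) over (157,98)). Lowering it.

```bash
python3 -m inch '[[0,8,-1,0,0,0],[0,13,0,0,0,0],[0,14,0,0,0,0],[0,11,0,0,0,0],[0,6,0,0,0,0],[0,3,0,0,0,0],[0,1,0,0,0,0],[0,0,0,0,0,0],[0,0,0,0,0,0]]'
python3 -m inch '[[0,1,0,0,0,0],[0,0,0,0,0,0],[0,0,0,0,0,0]]'; python3 -m inch '[[0,1,0,0,0,0],[0,0,0,0,0,0],[0,0,0,0,0,0]]'
```

```text
clock: 29.98
tool_pos: [0.6583, 0.108, 0.0472]
eef_rot: [0.598, 0.377, -0.377, -0.598]
contact_force: [0.3, 0.3, -2.1]
opening: 0.568
clock: 30.23
tool_pos: [0.6581, 0.108, 0.0461]
eef_rot: [0.598, 0.377, -0.377, -0.598]
contact_force: [-0.3, -0.3, -2.1]
opening: 0.567
clock: 30.48
tool_pos: [0.6578, 0.1079, 0.0447]
eef_rot: [-0.598, -0.377, 0.377, 0.598]
contact_force: [-0.1, -0.0, -2.9]
opening: 0.567
```

```bash
python3 -m inch '[[0,1,0,0,0,0],[0,0,0,0,0,0],[0,0,0,0,0,0]]'; python3 -m inch '[[0,0.5,0,0,0,0],[0,0,0,0,0,0],[0,0,0,0,0,0]]'
```

```text
clock: 30.73
tool_pos: [0.6577, 0.108, 0.0436]
eef_rot: [-0.598, -0.377, 0.377, 0.598]
contact_force: [0.2, 0.5, -2.8]
opening: 0.567
clock: 30.98
tool_pos: [0.6578, 0.108, 0.0432]
eef_rot: [-0.598, -0.377, 0.377, 0.598]
contact_force: [1.0, -0.6, -1.7]
opening: 0.574
```

```bash
python3 -m inch '[[0,0.5,0,0,0,0],[0,0,0,0,0,0],[0,0,0,0,0,0]]'; python3 -m inch '[[0,0.3,0,0,0,0],[0,0,0,0,0,0],[0,0,0,0,0,0]]'
```

```text
clock: 31.23
tool_pos: [0.6579, 0.108, 0.043]
eef_rot: [0.598, 0.377, -0.377, -0.598]
contact_force: [-0.3, -0.2, 0.1]
opening: 0.571
clock: 31.48
tool_pos: [0.6579, 0.108, 0.0429]
eef_rot: [0.598, 0.377, -0.377, -0.598]
contact_force: [-1.8, -1.3, 4.2]
opening: 0.573
```

```bash
python3 -m inch '[[0,0,0,0,0,0],[0,0,0,0,0,0],[0,0,0,0,0,0],[0,0,0,0,0,0],[0,0,0,0,0,0],[0,0,0,0,0,0]]' 88 
python3 -m inch '[[0,-4,0,0,0,0],[0,-10,0,0,0,0],[0,-18,0,0,0,0],[0,-20,0,0,0,0],[0,-18,0,0,0,0],[0,-12,0,0,0,0],[0,-6,0,0,0,0],[0,0,0,0,0,0]]' 88
python3 - <<'E'
from h import *
P,_=cloud('side','s11');cv2.imwrite('pics/c11.png',cv2.imread('pics/s11.png')[100:350,150:450])
Q=sel(P,(.658,.108),.04,.06,.075);print(circ(Q)) 
rel((.621,-.1065,.13),(.621,-.1065,.037))
E
```

```text
clock: 31.98
tool_pos: [0.6579, 0.108, 0.0423]
eef_rot: [-0.598, -0.377, 0.377, 0.598]
contact_force: [0.1, 0.5, -0.0]
opening: 0.989
clock: 32.65
tool_pos: [0.6588, 0.1082, 0.1323]
eef_rot: [0.599, 0.378, -0.376, -0.598]
contact_force: [-0.5, 0.4, -1.0]
opening: 0.995
(array([0.659 , 0.1062, 0.06  , 0.066 ]), 206)
pos [0.658  0.1079 0.1309] x [0.431 0.902 0.001] y [ 0.001  0.    -1.   ] q [-0.12  0.88 -0.21  1.52  0.24  0.77  0.7 ] open 0.993 t 32.7 F [ 0.3 -0.3 -0.4]
-> [ 0.621  -0.1065  0.13  ] [-209.4    0.9  -59.1] n>= 6
-> [ 0.621  -0.1065  0.037 ] [-0.1 93.   0.1] n>= 3
```

View pics/c11.png

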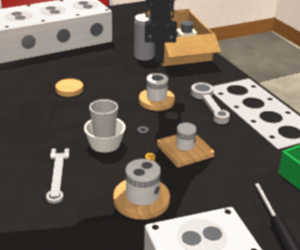

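The medium piston stands upright on the medium stand (crop (157,88)). Going back for the small piston on the square.

```bash
python3 -m inch '[[-10,0,-3,0,0,0],[-20,0,-6,0,0,0],[-26,0,-8,0,0,0],[-30,0,-8,0,0,0],[-30,0,-8,0,0,0],[-30,0,-8,0,0,0],[-26,0,-8,0,0,0],[-20,0,-5,0,0,0],[-12,0,-3,0,0,0],[-5,0,-2,0,0,0],[0,0,0,0,0,0],[0,0,0,0,0,0]]' 88
python3 - <<'E'
from h import *
rel((.621,-.1065,.037))
P,_=cloud('side','s12');cv2.imwrite('pics/c12.png',cv2.imread('pics/s12.png')[100:350,150:450])
E
```

```text
clock: 33.7
tool_pos: [0.6211, -0.1045, 0.1301]
eef_rot: [-0.597, -0.378, 0.377, 0.598]
contact_force: [-0.0, -0.2, 0.2]
opening: 0.998
pos [ 0.6211 -0.1045  0.1301] x [0.43  0.903 0.001] y [-0.     0.002 -1.   ] q [ 0.23  0.84 -0.25  1.64  0.29  0.7   0.97] open 0.998 t 33.7 F [-0.  -0.2  0.2]
-> [ 0.621  -0.1065  0.037 ] [-2.  93.1 -0.9] n>= 3
```

View pics/c12.png

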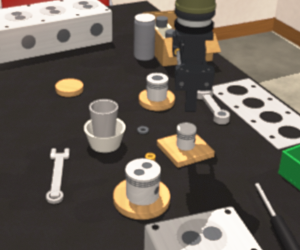

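The gripper is above the parked piston (crop (186,135)). Descending and gripping.

```bash
python3 -m inch '[[-1,8,0,0,0,0],[0,14,0,0,0,0],[0,16,0,0,0,0],[0,18,0,0,0,0],[0,16,0,0,0,0],[0,12,0,0,0,0],[0,7,0,0,0,0],[0,2,0,0,0,0],[0,0,0,0,0,0],[0,0,0,0,0,0]]' 88
python3 -m inch '[[0,0,0,0,0,0],[0,0,0,0,0,0],[0,0,0,0,0,0],[0,0,0,0,0,0],[0,0,0,0,0,0],[0,0,0,0,0,0],[0,0,0,0,0,0],[0,0,0,0,0,0],[0,0,0,0,0,0]]' 20 20
python3 -m inch '[[0,-4,0,0,0,0],[0,-10,0,0,0,0],[0,-18,0,0,0,0],[0,-20,0,0,0,0],[0,-20,0,0,0,0],[0,-18,0,0,0,0],[0,-12,0,0,0,0],[0,-8,0,0,0,0],[0,0,0,0,0,0],[0,0,0,0,0,0]]' 20 25
python3 - <<'E'
from h import *
rel((.4775,.2485,.147),(.4775,.2485,.037))
E
```

```text
clock: 34.58
tool_pos: [0.6211, -0.1067, 0.038]
eef_rot: [0.598, 0.378, -0.377, -0.598]
contact_force: [-0.0, -0.4, -0.1]
opening: 0.998
clock: 35.33
tool_pos: [0.6206, -0.1068, 0.0374]
eef_rot: [-0.598, -0.377, 0.377, 0.598]
contact_force: [0.8, -0.6, 0.2]
opening: 0.451
clock: 36.17
tool_pos: [0.6203, -0.107, 0.1473]
eef_rot: [-0.598, -0.377, 0.377, 0.598]
contact_force: [-0.3, 0.3, -2.5]
opening: 0.446
pos [ 0.6203 -0.107   0.1473] x [ 0.431  0.902 -0.   ] y [-0. -0. -1.] q [ 0.24  0.81 -0.26  1.63  0.28  0.74  0.98] open 0.446 t 36.17 F [-0.3  0.3 -2.5]
-> [0.4775 0.2485 0.147 ] [259.2   0.4 282.1] n>= 10
-> [0.4775 0.2485 0.037 ] [  0. 110.  -0.] n>= 3
```

```bash
python3 -m inch '[[8,0,9,0,0,0],[16,0,17,0,0,0],[20,0,22,0,0,0],[20,0,22,0,0,0],[20,0,22,0,0,0],[20,0,22,0,0,0],[20,0,22,0,0,0],[20,0,22,0,0,0],[20,0,22,0,0,0],[20,0,22,0,0,0],[20,0,22,0,0,0],[20,0,22,0,0,0]]'
python3 -m inch '[[18,0,18,0,0,0],[11,0,12,0,0,0],[6,0,6,0,0,0],[0,0,0,0,0,0],[0,0,0,0,0,0],[0,0,0,0,0,0]]'
python3 - <<'E'
from h import *
rel((.4775,.2485,.037))
P,_=cloud('side','s13');cv2.imwrite('pics/c13.png',cv2.imread('pics/s13.png')[100:350,150:450])
E
```

```text
clock: 37.17
tool_pos: [0.4928, 0.2029, 0.1464]
eef_rot: [-0.598, -0.377, 0.378, 0.598]
contact_force: [0.4, -0.7, -2.1]
opening: 0.449
clock: 37.67
tool_pos: [0.4781, 0.2463, 0.147]
eef_rot: [0.599, 0.376, -0.377, -0.598]
contact_force: [0.2, -0.7, -2.0]
opening: 0.445
pos [0.4781 0.2463 0.147 ] x [ 0.433  0.901 -0.002] y [-0.    -0.002 -1.   ] q [-0.47  0.71 -0.15  1.91  0.2   0.53  0.36] open 0.445 t 37.67 F [ 0.2 -0.7 -2. ]
-> [0.4775 0.2485 0.037 ] [  1.9 110.    1.5] n>= 3
```

View pics/c13.png

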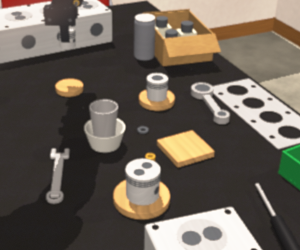

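The small piston (crop (67,35)) is held above the small stand (69,88). Lowering it.

```bash
python3 -m inch '[[1,8,1,0,0,0],[0,14,0,0,0,0],[0,18,0,0,0,0],[0,20,0,0,0,0],[0,18,0,0,0,0],[0,14,0,0,0,0],[0,8,0,0,0,0],[0,4,0,0,0,0],[0,2,0,0,0,0],[0,0,0,0,0,0],[0,0,0,0,0,0]]'
python3 -m inch '[[0,1,0,0,0,0],[0,0,0,0,0,0],[0,0,0,0,0,0]]'
```

```text
clock: 38.63
tool_pos: [0.4777, 0.2498, 0.042]
eef_rot: [-0.598, -0.377, 0.377, 0.598]
contact_force: [-0.8, -0.3, -0.8]
opening: 0.443
clock: 38.88
tool_pos: [0.4775, 0.2498, 0.0409]
eef_rot: [-0.598, -0.377, 0.377, 0.598]
contact_force: [-1.1, 0.4, -1.0]
opening: 0.445
```

```bash
python3 -m inch '[[-1,1,0,0,0,0],[0,1,0,0,0,0],[0,0,0,0,0,0],[0,0,0,0,0,0]]'; python3 -m inch '[[0,0.7,0,0,0,0],[0,0,0,0,0,0],[0,0,0,0,0,0]]'; python3 -m inch '[[0,0.5,0,0,0,0],[0,0,0,0,0,0],[0,0,0,0,0,0]]'
```

```text
clock: 39.22
tool_pos: [0.4768, 0.2487, 0.0384]
eef_rot: [-0.598, -0.377, 0.377, 0.598]
contact_force: [-0.3, 0.1, -0.8]
opening: 0.447
clock: 39.47
tool_pos: [0.4768, 0.2488, 0.0377]
eef_rot: [-0.598, -0.377, 0.377, 0.598]
contact_force: [1.0, 0.6, -0.7]
opening: 0.446
clock: 39.72
tool_pos: [0.4769, 0.2488, 0.0374]
eef_rot: [-0.598, -0.377, 0.377, 0.598]
contact_force: [-0.0, -0.4, 1.8]
opening: 0.445
```

```bash
python3 -m inch '[[0,0.4,0,0,0,0],[0,0,0,0,0,0],[0,0,0,0,0,0]]'
python3 -m inch '[[0,0,0,0,0,0],[0,0,0,0,0,0],[0,0,0,0,0,0],[0,0,0,0,0,0],[0,0,0,0,0,0],[0,0,0,0,0,0],[0,0,0,0,0,0]]' 88 
python3 -m inch '[[0,-4,0,0,0,0],[0,-10,0,0,0,0],[0,-18,0,0,0,0],[0,-20,0,0,0,0],[0,-20,0,0,0,0],[0,-20,0,0,0,0],[0,-20,0,0,0,0],[0,-20,0,0,0,0],[0,-20,0,0,0,0],[0,-12,0,0,0,0],[0,-6,0,0,0,0],[0,0,0,0,0,0]]' 88
python3 -m inch '[[20,0,0,0,0,0],[30,0,0,0,0,0],[35,0,0,0,0,0],[35,0,0,0,0,0],[35,0,0,0,0,0],[35,0,0,0,0,0],[30,0,0,0,0,0],[25,0,0,0,0,0],[15,0,0,0,0,0],[0,0,0,0,0,0],[0,0,0,0,0,0]]' 88
```

```text
clock: 39.97
tool_pos: [0.4769, 0.2488, 0.0373]
eef_rot: [0.598, 0.377, -0.377, -0.598]
contact_force: [-1.3, -1.1, 6.5]
opening: 0.449
clock: 40.55
tool_pos: [0.4768, 0.2487, 0.0367]
eef_rot: [-0.598, -0.377, 0.377, 0.598]
contact_force: [0.7, -0.3, -0.1]
opening: 0.95
clock: 41.55
tool_pos: [0.4775, 0.249, 0.2087]
eef_rot: [0.598, 0.378, -0.376, -0.598]
contact_force: [0.7, -0.3, 0.1]
opening: 0.996
clock: 42.47
tool_pos: [0.588, 0.4831, 0.2049]
eef_rot: [0.598, 0.376, -0.378, -0.598]
contact_force: [-0.6, -0.8, -0.4]
opening: 1.001
```

Run:
```python
from h import *
rel()
Pt,_=cloud('top','t14');Ps,_=cloud('side','s14')
for k,c,h,R_ in(("small",(.477,.2487),.06,.03),("med",(.657,.108),.067,.035),("large",(.468,-.215),.075,.04),("cup",(.474,-.014),.095,.04),("tub",(.474,-.014),.044,.06)):
    for n,P in(("t",Pt),("s",Ps)):
        Q=sel(P,c,R_,h-.006,h+.01)
        if len(Q)>3: print(k,n,circ(Q))
```

```text
pos [0.588  0.4831 0.2049] x [ 0.43   0.903 -0.003] y [-0.002 -0.002 -1.   ] q [-0.68  0.93 -0.16  1.1   0.14  1.13  0.29] open 1.001 t 42.47 F [-0.6 -0.8 -0.4]
small t (array([0.4767, 0.2482, 0.0408, 0.0597]), 300)
small s (array([0.4777, 0.2444, 0.0466, 0.0591]), 116)
med t (array([0.6567, 0.1076, 0.0525, 0.0674]), 444)
med s (array([0.6598, 0.1046, 0.0554, 0.0663]), 194)
large t (array([ 0.4692, -0.2162,  0.0633,  0.075 ]), 772)
large s (array([ 0.4698, -0.2162,  0.0701,  0.0744]), 641)
cup t (array([ 0.4719, -0.0131,  0.0594,  0.0946]), 157)
cup s (array([ 0.4736, -0.0149,  0.0637,  0.0929]), 174)
tub t (array([ 0.473 , -0.0137,  0.0876,  0.0432]), 381)
tub s (array([ 0.4753, -0.0161,  0.0898,  0.0428]), 320)
```

View pics/t14.png

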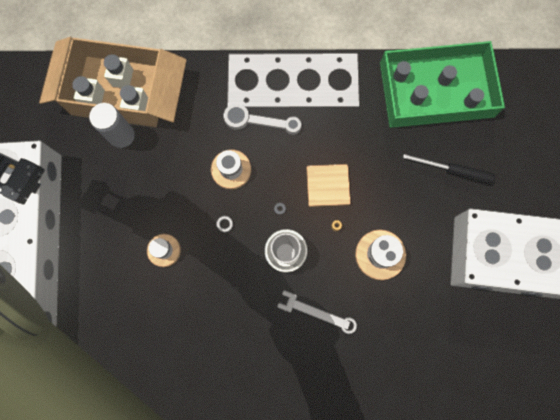

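View pics/s14.png

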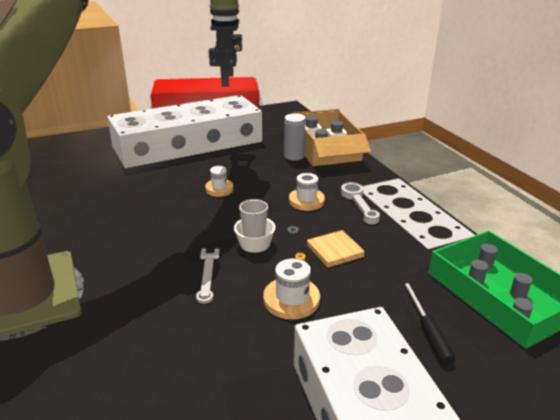

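Both views show everything in place. In the top view, small is at (160,248), medium at (230,163), large at (386,250) and the cup is in the tub at (286,251). The square is empty and the arm is clear.

```bash
python3 -c "
from plant import r
print(r.finish_job())"
```

```text
the job is handed in; nothing more can be done
None
```

I nested the cup in the tub and parked the small piston on the square stand. Then I moved large to large, medium to medium and small from the square to its own stand. The job was handed in at about 42.6 s, and no verdict was reported.

- **Pistons:** in the top camera, each one is within about 1.5 mm of its stand's centre, upright and released.
- **Cup and tub:** the cup rim is at 0.0946 m against 0.095 m for fully down. The cup is about 1 mm off the tub's axis, and the tub moved less than 1 mm.
- **Disagreement between cameras:** the side camera reads positions up to about 4 mm away from the top camera. Its circle fits are also 2–7 mm too wide, and it already differed by a few millimetres in the first pictures. All of its readings are still within tolerance, and no check failed.

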